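# Fit the crank on the coffee mill and grind two turns

## Task

Fit the loose crank fully down onto the square shaft on top of the coffee mill, then wind the crank two full turns clockwise (seen from above). Work by feel: do not push or pull the crank hard against the mill, and leave the other things where they are. Leave the crank seated on the shaft and let go.

Things in the scene. Friction and masses are not known exactly. Their poses are not given: they have to be found in the camera images.
- crank: The loose crank of dark steel, 0.18 kg, lying flat, knob up. Origin: centre of the mouth of its square socket, on the underside; x runs along the arm to the knob, z up. Flat arm, 16 mm wide, from the hub to 83 mm out, top 8.5 mm above the underside. At its end stands a freely turning wooden knob.
- hub_top (a point): Centre of the top of the crank's hub, 42 mm above the crank's origin. The hub is a block 26x26 mm, 42 mm tall, sides parallel to the crank's x and y. The blind square socket in its underside is 13.6 mm wide (slightly chamfered mouth), 36 mm deep, sides parallel to x and y.
- knob_center (a point): Centre of the crank's wooden knob: 75 mm along the crank's x, 33 mm above its underside. The knob is 24 mm in diameter, from 12 to 52 mm above the underside. It turns freely on its upright pin, so a hand that holds it need not turn.
- grinder: The hand coffee mill, fixed to the worktop by its suction foot: steel barrel on a wooden cup, 106 mm wide at the foot, 86 mm at the barrel, origin at the centre of its underside. On its top, 120 mm up, turns a round collar, 30 mm wide and 6 mm high, from which rises the square shaft on the mill's vertical axis.
- seat (a point): On the mill's axis at the top of the collar, 126 mm above the worktop, where the underside of the seated hub rests (the crank's origin then lies here, the socket over the whole shaft).
- shaft_tip (a point): Tip of the mill's square shaft, on its axis, 34 mm above the seat (160 mm above the worktop). The shaft is 12 mm wide; its top 7 mm are a round nose, 11.6 mm wide tapering to 7 mm. The shaft has play against the drive, is about 0.1 N m stiff to turn in it, and starts with its sides anywhere from -0.7 to 0.7 rad to the mill's x axis.
- drive (a joint): How far the collar (the grinding mechanism) has turned, rad, 0 at the start, growing clockwise seen from above; it needs about 0.15 N m and stays where it is left. The square shaft has 0.7 rad of free play either way against it, so this number does not tell the square's angle, which must be seen or felt. Winding takes up the play (up to 1.4 rad) before the drive follows.
- timer: White wind-up kitchen timer, 65 mm wide, 46 mm tall; origin under its centre. Leave it alone.
- mug: Dark mug, 88 mm wide, 106 mm tall; leave it alone.
- jar: Food jar with a yellow lid, 63 mm wide, 94 mm tall; leave it alone.
- tin: Food tin, 75 mm wide, 110 mm tall; leave it alone.
- teaspoon: Metal teaspoon, 132 mm long, lying; leave it alone.
- spice: Spice jar with a green lid, 46 mm wide, 106 mm tall; leave it alone.

How it is judged:
By the outcome, as a careful person would: the job done as asked, in the order asked, and still so for the second after the job is handed in, with the robot touching nothing.
It also fails if it takes over 72 s, if anything falls off the work surface, if the arm or the gripper's body presses on something with over 40 N, if the wrist force passes 120 N, or if a joint passes its speed limit or range.

## Robot

A 6-joint arm with a two-finger parallel gripper is mounted at the origin on a cart in front of the work surface, level with it; the furniture and walls round the work are solid. World frame = base frame: x ahead of the robot, y to its left, z up, the work surface at z = 0. Lengths are in m, angles in degrees, forces in N, time in s.
With the tool pointing down it reaches from about 0.3 to 0.75 m from the base axis. Payload 8.5 kg.
Tool frame: the origin (TCP) lies on the centre line of the jaws, within the pads' length; the fingertips stand 11 mm ahead of it and the grasp point (between the pads) lies 8 mm behind it; z points along the fingers, y is the line along which they close (so a half turn about z gives the same grasp; the last joint's range is limited). The gripper opens to 85 mm and grips with 20 to 120 N. Pads are 22 mm wide; open, the fingers measure 114 mm over their backs; the gripper's body (76 mm by 85 mm) begins 54 mm behind the grasp point. The pads swing forward as they close: fully open they stand 13 mm farther back than shut.
Start: joints at [62.321, 21.807, 74.336, -0, 83.858, -12.336], TCP at [0.146, 0.53, 0.242] pointing down, gripper open.
Joint ranges: [-178.18, 178.18], [-50.72, 133.34], [12.68, 142.11], [-81.47, 261.47], [9.98, 163.14], [-165.26, 165.26]. Speed limits (degrees/s): [136.94, 136.94, 180, 180, 180, 180].

## Interface

Orientations are given as a 3x3 rotation matrix whose columns are the frame's x, y, z axes.
In Python, from rig import env, viewer, order gives the robot as it stands (env), with the cameras (viewer) and the job (order).
- The arm moves only by the tool nudge_tcp, called by a JSON object that holds its "op" and its "data". Schema: {"type":"object","properties":{"steps":{"type":"array","items":{"type":"array","prefixItems":[{"type":"array","items":{"type":"number"},"minItems":3,"maxItems":3},{"type":"number"},{"type":"number"}],"minItems":3,"maxItems":3},"minItems":1,"maxItems":10},"force":{"type":"number"},"only":{"type":"string"},"quiet":{"type":"boolean"},"lines":{"type":"string"}},"required":["steps"],"additionalProperties":false}. steps is a list of rows, 1 to 10 of them, each written [[dx, dy, dz], turn, opening]: dx, dy, dz in shares of the most that a row can go, 1 being 50 mm, then a turn about the tool's z in fractions of the full range, 1 being 360 degrees, then the finger opening in m; each row shifts and turns the commanded pose from where the row before left it, along the tool's axes as they then stand; what a row does not reach is not made up. A row lasts 1/10 s, in which the tool goes at most 0.05 m and 8.59 degrees, less where a joint would pass 70% of its speed; a pose out of reach is approached as far as the arm can. The fingers move at their own pace and stop on an object; force is the grip in N (left out, the last holds). Time passes only in rows, so rows that do not move let the fingers close. The tool returns the time, the measured TCP pose, the force, the opening and the grip force at its end. only (a regular expression) keeps the lines of the reply that match it, lines (a string "A,B") keeps lines A to B, and quiet returns only ok. Shift and turn numbers lie between -1 and 1, and a call with a number outside is refused. Input that does not fit is refused with a message, and nothing moves.
- env.observe(): the state, without advancing time (a new reading comes with each control period).
- viewer.get_image(name): name is "side" or "top" or "wrist"; returns a dict with "pixels" (420x560x3 uint8, red, green, blue), "K" (3x3 intrinsics, pixels), "distortion" ([k1, k2, p1, p2, k3] as OpenCV has them; the pictures are not rectified), "extrinsics" (4x4, takes a point from world to camera coordinates). Camera axes: x right, y down, z forward; pixel columns grow to the right and rows downward; lengths in m; the calibration is good to about 2 mm. A picture is of the moment at which its call begins. There is no depth.
- order.close_job(): hands the job in; it is judged then, once.
The state is a dict: "time_s": time; "q": joint angles; "qvel": joint speeds; "joint_efforts": joint torques, N m; "position": TCP position; "tool_rot": TCP orientation; "ft_force": force on the tool from outside, world axes, zero at the start; "wrist_torque": the same for the moment, N m; "grip_width": finger opening in m; "gripper_force": force on a finger pad.
Only numpy, scipy, OpenCV 4.12 (cv2) and the standard library are available. Lean on these libraries where they do the work, as an engineer would, in place of code of your own. Each camera call takes 0.05 s, during which the arm holds its last target. There are 200 camera calls.

## Working session

There is one attempt and no reset: what is moved stays moved. The work goes in short steps, Python scripts to look and compute and a tool call to move; the robot and the scene stay as the last step left them, time stands still between calls to the robot, and variables do not carry over. Pictures are saved under pics/ and viewed, at most 11 in all, crops included, and the job is handed in when it is done.

```bash
ls; mkdir -p pics; python3 - <<'E'
from rig import env, viewer, order
import cv2,numpy as np
for n in("top","side"):
    d=viewer.get_image(n);cv2.imwrite(f"pics/{n}0.png",d["pixels"][...,::-1])
    E=d["extrinsics"];print(n,d["K"],d["distortion"],-E[:3,:3].T@E[:3,3],E[2,:3])
o=env.observe();print(o["tool_rot"],o["position"],o["time_s"],o["ft_force"])
E
```

```text
pics
rig.py
top [[505.29205454   0.         270.55644431]
 [  0.         505.29205454 207.27798069]
 [  0.           0.           1.        ]] [-0.00927374  0.          0.          0.          0.        ] [-0.01955964  0.11919541  1.52244495] [ 0.38150189 -0.09935326 -0.91901319]
side [[512.24716006   0.         285.24384766]
 [  0.         512.24716006 215.52434223]
 [  0.           0.           1.        ]] [-0.13121731  0.          0.          0.          0.        ] [0.63990838 1.10053116 1.07355856] [-0.04451942 -0.76680038 -0.64033991]
[[-9.64343906e-01  2.64651608e-01 -5.97179675e-04]
 [ 2.64652143e-01  9.64343256e-01 -1.15195499e-03]
 [ 2.71019452e-04 -1.26892566e-03 -9.99999158e-01]] [0.14542219 0.53016407 0.241774  ] 0.1 [-0.23525489 -0.11099671 -0.10512761]
```

View pics/top0.png

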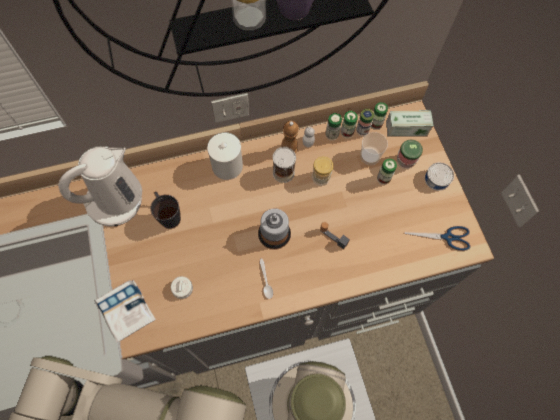

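View pics/side0.png

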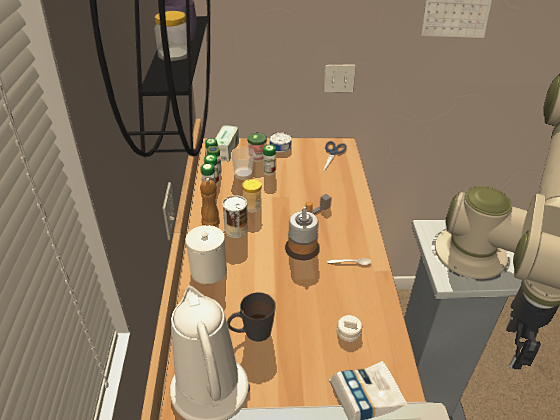

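The top view shows the mill at about (274,230). The crank lies beside it, with its knob near (325,227) and its hub near (343,240). The side view has the mill at (303,235), the knob at (309,208) and the hub at (325,200). Next I'll get rough positions and zoomed crops.

```bash
cat > h.py <<'E'
from rig import env, viewer, order
import cv2,numpy as np
def ray(d,p):
    u=cv2.undistortPoints(np.array([[p]],float),d["K"],np.array(d["distortion"]))[0,0]
    E=d["extrinsics"];R=E[:3,:3];v=R.T@np.array([u[0],u[1],1]);return -R.T@E[:3,3],v/np.linalg.norm(v)
def onz(d,p,z):
    c,v=ray(d,p);return c+v*(z-c[2])/v[2]
def tri(L):
    A=0;b=0
    for d,p in L:
        c,v=ray(d,p);P=np.eye(3)-np.outer(v,v);A=A+P;b=b+P@c
    x=np.linalg.solve(A,b);r=[np.linalg.norm(np.cross(x-ray(d,p)[0],ray(d,p)[1])) for d,p in L];return x,max(r)
def proj(d,X):
    E=d["extrinsics"];return cv2.projectPoints(np.array([X],float),cv2.Rodrigues(E[:3,:3])[0],E[:3,3],d["K"],np.array(d["distortion"]))[0][0,0]
E
python3 - <<'E'
from h import *
T=viewer.get_image("top");S=viewer.get_image("side")
a=cv2.resize(T["pixels"][185:265,245:365],None,fx=6,fy=6,interpolation=2)[:, :]
b=cv2.resize(S["pixels"][180:270,270:345],None,fx=6,fy=6,interpolation=2)
a=a[:, :720];print(a.shape,b.shape)
cv2.imwrite("pics/z1.png",cv2.resize(np.hstack([cv2.copyMakeBorder(a,0,60,0,0,0),b]),None,fx=.68,fy=.68)[...,::-1])
print("knob",tri([(T,(325,227)),(S,(309,207))]),"hub",tri([(T,(343,240)),(S,(325,200))]),"tip",tri([(T,(274,214)),(S,(304,210))]))
E
```

```text
(480, 720, 3) (540, 450, 3)
knob (array([ 0.48898516, -0.19039452,  0.03097586]), np.float64(0.0007183163670833905)) hub (array([ 0.43308859, -0.23212723,  0.0271706 ]), np.float64(0.0017810325045821847)) tip (array([ 0.52362959, -0.03201419,  0.14988018]), np.float64(0.0032470854376146314))
```

View pics/z1.png

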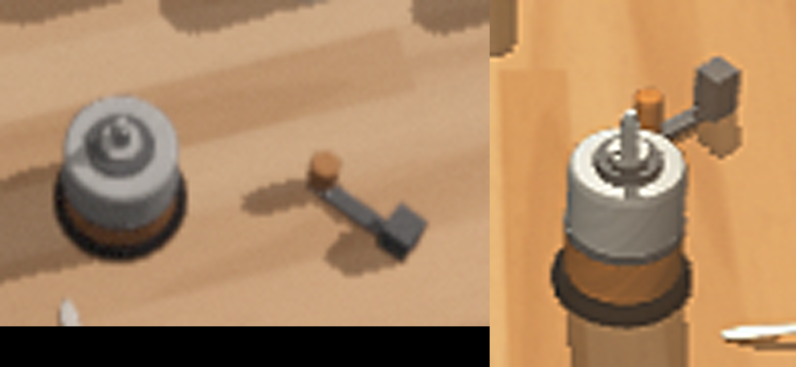

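```bash
cat >> h.py <<'E'
def go(t,yaw):
    "tool-axis shift from present pose to world t, turn to yaw of tool x (deg)"
    o=env.observe();R=np.array(o["tool_rot"]);d=R.T@(np.array(t)-o["position"]);y=np.degrees(np.arctan2(R[1,0],R[0,0]))
    print("tool shift",d.round(4),"turn",round(-((yaw-y+180)%360-180),1),"yaw",round(y,1),"t",o["time_s"],"pos",np.round(o["position"],4),"F",np.round(o["ft_force"],1),"M",np.round(o["wrist_torque"],2),"w",o["grip_width"],"q",np.round(o["q"]),"dn",R[:2,2].round(4))
E
python3 - <<'E'
from h import *
d=viewer.get_image("wrist");E=d["extrinsics"];o=env.observe();R=np.array(o["tool_rot"])
print(R.T@(-E[:3,:3].T@E[:3,3]-o["position"]),(E[:3,:3]@R).round(3),d["K"],d["distortion"])
go((.45,-.12,.30),37)
E
```

```text
[ 0.07716199  0.0007495  -0.13151353] [[ 0.001  1.     0.   ]
 [-0.954  0.001 -0.3  ]
 [-0.3   -0.     0.954]] [[295.56905299   0.         276.29308756]
 [  0.         295.56905299 214.32998904]
 [  0.           0.           1.        ]] [-0.01524928  0.          0.          0.          0.        ]
tool shift [-0.4657 -0.5466 -0.0577] turn 127.7 yaw 164.7 t 0.25 pos [0.1455 0.5303 0.242 ] F [-0.   0.5  0.1] M [ 0.02 -0.    0.03] w 0.08553521955376688 q [ 62.  22.  74.  -0.  84. -12.] dn [-0.0003 -0.0005]
```

The manual's scale: shifts go in shares of 50 mm and turns go in shares of 360 degrees. Converting my numbers, -0.034 m is -0.68, -0.029 m is -0.58.

{"op": "nudge_tcp", "data": {"steps": [[[-0.58, -0.68, -0.12], 0, 0.085], [[-0.58, -0.68, -0.12], 0, 0.085], [[-0.58, -0.68, -0.12], 0, 0.085], [[-0.58, -0.68, -0.12], 0, 0.085], [[-0.58, -0.68, -0.12], 0, 0.085], [[-0.58, -0.68, -0.12], 0, 0.085], [[-0.58, -0.68, -0.12], 0, 0.085], [[-0.58, -0.68, -0.12], 0, 0.085], [[-0.58, -0.68, -0.12], 0, 0.085], [[-0.58, -0.68, -0.12], 0, 0.085]]}}

```text
time_s: 1.25
position: [0.3355, 0.124, 0.3027]
tool_rot: [[-0.964, 0.265, 0.001], [0.265, 0.964, 0.0], [-0.001, 0.0, -1.0]]
ft_force: [1.6, 0.4, 0.2]
grip_width: 0.0846
gripper_force: 0.0
```

{"op": "nudge_tcp", "data": {"steps": [[[-0.58, -0.68, 0], 0, 0.085], [[-0.58, -0.68, 0], 0, 0.085], [[-0.58, -0.68, 0], 0, 0.085], [[-0.58, -0.68, 0], 0, 0.085], [[-0.58, -0.68, 0], 0, 0.085], [[-0.58, -0.68, 0], 0, 0.085], [[0, 0, 0], 0.0236, 0.085], [[0, 0, 0], 0.0236, 0.085], [[0, 0, 0], 0.0236, 0.085], [[0, 0, 0], 0.0236, 0.085]]}}

```text
time_s: 2.25
position: [0.449, -0.1171, 0.3022]
tool_rot: [[-0.647, 0.763, -0.0], [0.763, 0.647, 0.0], [0.0, -0.0, -1.0]]
ft_force: [-0.3, -0.3, 0.5]
grip_width: 0.0851
gripper_force: 0.0
```

{"op": "nudge_tcp", "data": {"steps": [[[0, 0, 0], 0.0236, 0.085], [[0, 0, 0], 0.0236, 0.085], [[0, 0, 0], 0.0236, 0.085], [[0, 0, 0], 0.0236, 0.085], [[0, 0, 0], 0.0236, 0.085], [[0, 0, 0], 0.0236, 0.085], [[0, 0, 0], 0.0236, 0.085], [[0, 0, 0], 0.0236, 0.085], [[0, 0, 0], 0.0236, 0.085], [[0, 0, 0], 0.0236, 0.085]]}}

```text
time_s: 3.25
position: [0.449, -0.117, 0.3023]
tool_rot: [[0.703, 0.711, -0.0], [0.711, -0.703, 0.0], [-0.0, -0.0, -1.0]]
ft_force: [0.4, 0.3, 0.3]
grip_width: 0.0849
gripper_force: 0.0
```

{"op": "nudge_tcp", "data": {"steps": [[[0, 0, 0], 0.0236, 0.085], [[0, 0, 0], 0, 0.085], [[0, 0, 0], 0, 0.085]]}}

```text
time_s: 3.55
position: [0.449, -0.117, 0.3023]
tool_rot: [[0.795, 0.607, -0.0], [0.607, -0.795, 0.0], [-0.0, -0.0, -1.0]]
ft_force: [-1.1, -0.3, 0.6]
grip_width: 0.0849
gripper_force: 0.0
```

```bash
python3 - <<'E'
from h import *
go((.433,-.232,.2),37)
d=viewer.get_image("wrist");cv2.imwrite("pics/w1.png",d["pixels"][...,::-1])
for X in [(.433,-.232,.042),(.489,-.19,.052),(.5236,-.032,.16)]: print(proj(d,X))
E
```

```text
tool shift [-0.0825  0.0817  0.1023] turn 0.4 yaw 37.4 t 3.55 pos [ 0.449  -0.117   0.3023] F [-1.1 -0.3  0.6] M [-0.08  0.05 -0.04] w 0.08493499902425242 q [-29.  11.  80.  -0.  89.  23.] dn [-0.0002  0.0001]
[334.03068457 238.39045124]
[339.0514914  192.19167409]
[251.12644249  80.07986561]
```

View pics/w1.png

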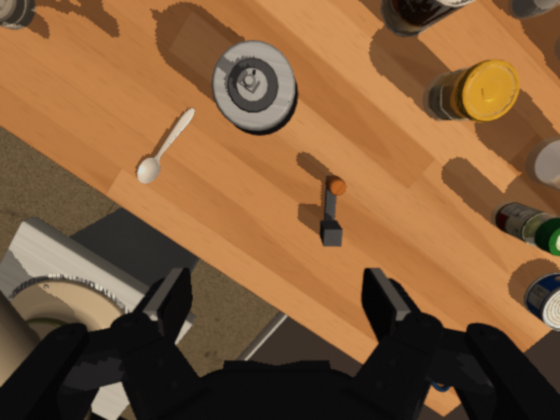

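The wrist view shows the crank with its hub at about (332,233) and its knob at (337,186). The shaft is at (250,80), and its square edges are visible. I'll look at the shaft closer from above.

In the tool's units: 0.047 m is 0.94, 0.04 m is 0.8.

{"op": "nudge_tcp", "data": {"steps": [[[0.34, -0.23, 0], 0, 0.085], [[0.34, -0.23, 0.8], 0, 0.085], [[0, 0, 0.94], 0, 0.085], [[0, 0, 0], 0, 0.085], [[0, 0, 0], 0, 0.085]]}}

```text
time_s: 4.1
position: [0.4626, -0.0785, 0.2164]
tool_rot: [[0.796, 0.605, 0.0], [0.605, -0.796, -0.0], [0.0, 0.0, -1.0]]
ft_force: [0.3, -0.1, 0.5]
grip_width: 0.0849
gripper_force: 0.0
```

```bash
python3 - <<'E'
from h import *
go((.433,-.232,.15),37)
d=viewer.get_image("wrist");p=proj(d,(.5236,-.032,.16));print(p)
x,y=(int(v) for v in p);x0,y0=max(x-75,0),max(y-75,0);c=d["pixels"][y0:y0+150,x0:x0+150]
print(x0,y0);cv2.imwrite("pics/w2.png",cv2.resize(c,None,fx=4,fy=4,interpolation=2)[...,::-1]);np.save("w2.npy",d["pixels"])
import pickle;pickle.dump(d,open("w2.pkl","wb"))
E
```

```text
tool shift [-0.1165  0.1043  0.0664] turn 0.2 yaw 37.2 t 4.1 pos [ 0.4626 -0.0785  0.2164] F [ 0.3 -0.1  0.5] M [-0.01 -0.01 -0.02] w 0.08486295609958938 q [-24.  15.  89.  -0.  76.  29.] dn [ 0.0001 -0.0001]
[277.22387421 122.58061309]
202 47
```

View pics/w2.png

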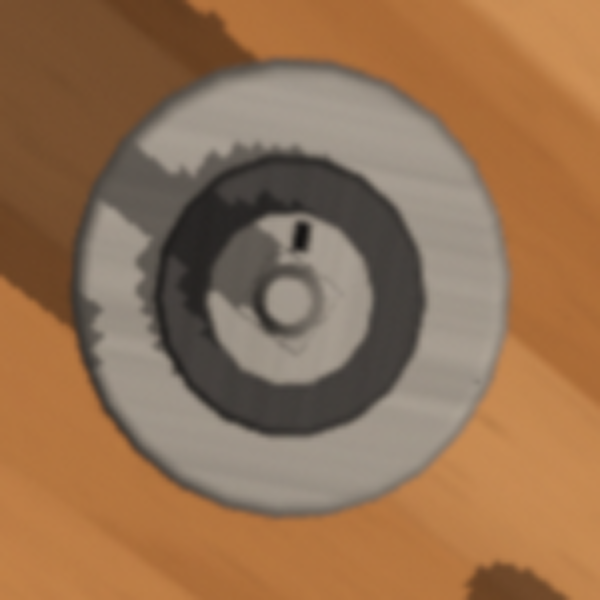

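The close view shows a square around the nose, with its right corner near crop (343,292), its bottom corner near (297,355) and its centre near (288,300). That puts the sides roughly parallel to the world axes. I'll compute the centre and move over the crank.

In the tool's units: 0.036 m is 0.72, -0.03 m is -0.6.

{"op": "nudge_tcp", "data": {"steps": [[[-0.6, 0.52, 0], 0, 0.06], [[-0.6, 0.52, 0], 0, 0.06], [[-0.6, 0.52, 0], 0, 0.06], [[-0.53, 0.526, 0.6], 0, 0.06], [[0, 0, 0.72], 0, 0.06], [[0, 0, 0], 0, 0.06], [[0, 0, 0], 0, 0.06]]}}

```text
time_s: 4.85
position: [0.4331, -0.2322, 0.1514]
tool_rot: [[0.797, 0.604, 0.002], [0.604, -0.797, -0.002], [0.001, 0.002, -1.0]]
ft_force: [0.2, 0.1, 0.1]
grip_width: 0.0601
gripper_force: 0.0
```

```bash
python3 - <<'E'
from h import *
import pickle
e=pickle.load(open("w2.pkl","rb"));P=lambda u,v:(202+(u+.5)/4-.5,47+(v+.5)/4-.5)
print("tip",onz(e,P(288,300),.16),"collar",onz(e,P(291,297),.126),"barrel",onz(e,P(290.5,287.5),.12))
T=viewer.get_image("top");print("tip tri wrist/top", proj(T,onz(e,P(288,300),.16)))
for a in [onz(e,P(343,292),.15)-onz(e,P(288,300),.15),onz(e,P(297,355),.15)-onz(e,P(288,300),.15)]: print(np.degrees(np.arctan2(a[1],a[0])),np.linalg.norm(a))
go((.433,-.232,.15),37)
d=viewer.get_image("wrist");pickle.dump(d,open("w3.pkl","wb"))
p=proj(d,(.433,-.232,.042));print(p);x,y=(int(v) for v in p);x0,y0=x-70,y-120
print(x0,y0);a=cv2.resize(d["pixels"][y0:y0+180,x0:x0+140],None,fx=3,fy=3,interpolation=2)
b=cv2.resize(e["pixels"][102:142,254:294],None,fx=9,fy=9,interpolation=2);b=cv2.convertScaleAbs(b,alpha=2.5,beta=-200)
b=cv2.copyMakeBorder(b,0,180,0,0,0);cv2.imwrite("pics/w3.png",np.hstack([a,b])[...,::-1])
E
```

```text
tip [ 0.52271828 -0.02992239  0.16      ] collar [ 0.52318218 -0.02983913  0.126     ] barrel [ 0.52442856 -0.02872584  0.12      ]
tip tri wrist/top [273.21654526 214.22249808]
-44.808229006310334 0.008870886314611684
-133.178655612886 0.008650226331091259
tool shift [-0.0003 -0.0003  0.0019] turn 0.2 yaw 37.2 t 4.9 pos [ 0.4334 -0.2321  0.1519] F [1.  0.4 0.2] M [-0.03 -0.04 -0.04] w 0.060221156122024826 q [-42.  21.  92.   0.  67.  11.] dn [ 0.0029 -0.0026]
[276.16226753 216.00806956]
206 96
```

View pics/w3.png

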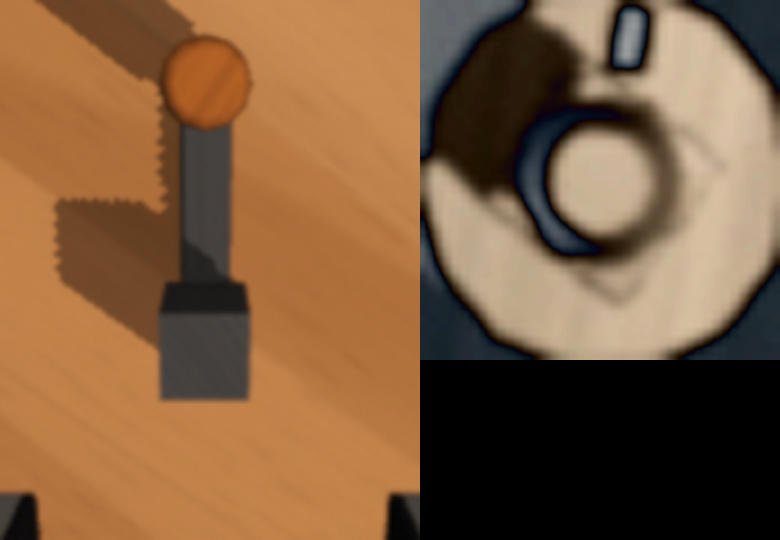

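The hub top spans crop (160–249, 313–400), with its arm straight up the image. The knob top is at (207,82). The shaft square's side runs from (620,303) to (723,168), which is world angle ≈ 0°.

```bash
python3 - <<'E'
from h import *
import pickle
w=pickle.load(open("w3.pkl","rb"));e=pickle.load(open("w2.pkl","rb"))
T=viewer.get_image("top");S=viewer.get_image("side")
h=(206+204.5/3-.3,96+356.5/3-.3);k=(206+207/3-.3,96+82/3-.3)
print("hubtop",tri([(w,h),(T,(344,240.6)),(S,(326,197.6))]),onz(w,h,.042))
print("knobtop",tri([(w,k),(T,(324.5,223.3)),(S,(309,203))]),onz(w,k,.052))
print("tip",tri([(e,(273.6,121.6)),(S,(304.4,207.7)),(T,(274,215))]))
H=onz(w,h,.042);K=onz(w,k,.052);print("yaw",np.degrees(np.arctan2(*(K-H)[1::-1])),np.linalg.norm((K-H)[:2]))
go((H[0],H[1],.027),np.degrees(np.arctan2(*(K-H)[1::-1])))
E
```

```text
hubtop (array([ 0.42978854, -0.23224253,  0.03547394]), np.float64(0.0018908901130555308)) [ 0.4328684  -0.22962828  0.042     ]
knobtop (array([ 0.49238268, -0.18594928,  0.05261161]), np.float64(0.003041007708828729)) [ 0.49319193 -0.18485996  0.052     ]
tip (array([ 0.52125034, -0.03080146,  0.1570983 ]), np.float64(0.001713425621731214))
yaw 36.580477179650764 0.07512077806165207
tool shift [ 0.0009 -0.0023  0.1243] turn 0.6 yaw 37.2 t 5.05 pos [ 0.4332 -0.2317  0.1513] F [-1.   0.2  0.4] M [ 0.04  0.02 -0.  ] w 0.060192080749389976 q [-42.  21.  92.  -0.  67.  11.] dn [ 0.0027 -0.0025]
```

In the tool's units: 0.04 m is 0.8, 0.03 m is 0.6, 0.6 degrees / 360 = 0.0017.

{"op": "nudge_tcp", "data": {"steps": [[[0.02, -0.046, 0.6], 0.0017, 0.06], [[0, 0, 0.8], 0, 0.06], [[0, 0, 0.8], 0, 0.05], [[0, 0, 0.306], 0, 0.05], [[0, 0, 0], 0, 0.05], [[0, 0, 0], 0, 0.02], [[0, 0, 0], 0, 0.02], [[0, 0, 0], 0, 0.02], [[0, 0, 0], 0, 0.02], [[0, 0, 0], 0, 0.02]], "force": 60}}

```text
time_s: 6.05
position: [0.4327, -0.2297, 0.0257]
tool_rot: [[0.803, 0.596, 0.003], [0.596, -0.803, -0.002], [0.001, 0.003, -1.0]]
ft_force: [0.5, 1.4, 8.1]
grip_width: 0.0249
gripper_force: 59.3
```

```bash
python3 - <<'E'
from h import *
go((.433,-.23,.22),0)
E
```

```text
tool shift [ 0.0003  0.0011 -0.1943] turn 36.6 yaw 36.6 t 6.05 pos [ 0.4327 -0.2297  0.0257] F [0.5 1.4 8.1] M [ 0.3  -0.04 -0.05] w 0.024920846142839168 q [-42.  32. 100.   0.  47.  12.] dn [ 0.0029 -0.0022]
```

In the tool's units: -0.045 m is -0.9, -0.04 m is -0.8, 7.4 degrees / 360 = 0.0206.

{"op": "nudge_tcp", "data": {"steps": [[[0, 0, -0.4], 0, 0.02], [[0, 0, -0.8], 0, 0.02], [[0, 0, -0.9], 0, 0.02], [[0, 0, -0.9], 0, 0.02], [[0, 0, -0.9], 0.0203, 0.02], [[0, 0, 0], 0.0203, 0.02], [[0, 0, 0], 0.0203, 0.02], [[0, 0, 0], 0.0203, 0.02], [[0, 0, 0], 0.0206, 0.02], [[0, 0, 0], 0, 0.02]]}}

```text
time_s: 7.05
position: [0.4316, -0.229, 0.2197]
tool_rot: [[1.0, -0.002, 0.001], [-0.002, -1.0, -0.001], [0.001, 0.001, -1.0]]
ft_force: [-0.8, -0.1, -1.8]
grip_width: 0.025
gripper_force: 59.4
```

```bash
python3 - <<'E'
from h import *
import pickle
go((.523,-.030,.22),0)
d=viewer.get_image("wrist");pickle.dump(d,open("w4.pkl","wb"))
cv2.imwrite("pics/w4.png",cv2.resize(d["pixels"][150:350,180:380],None,fx=3,fy=3,interpolation=2)[...,::-1])
o=env.observe();R=np.array(o["tool_rot"]);p=np.array(o["position"])
for z in(-.016,): print("expected hubtop centre",(proj(d,p+R@[0,0,z])-[180,150])*3, "knob top",(proj(d,p+R@[.075,0,-.026])-[180,150])*3)
E
```

```text
tool shift [ 0.091  -0.1992 -0.0004] turn -0.1 yaw -0.1 t 7.05 pos [ 0.4316 -0.229   0.2197] F [-0.8 -0.1 -1.8] M [-0.    0.03  0.02] w 0.02502312606177441 q [-42.  17.  86.  -0.  77.  48.] dn [ 0.0006 -0.0006]
expected hubtop centre [293.9529255  448.92484652] knob top [293.38354922 -67.35982189]
```

View pics/w4.png

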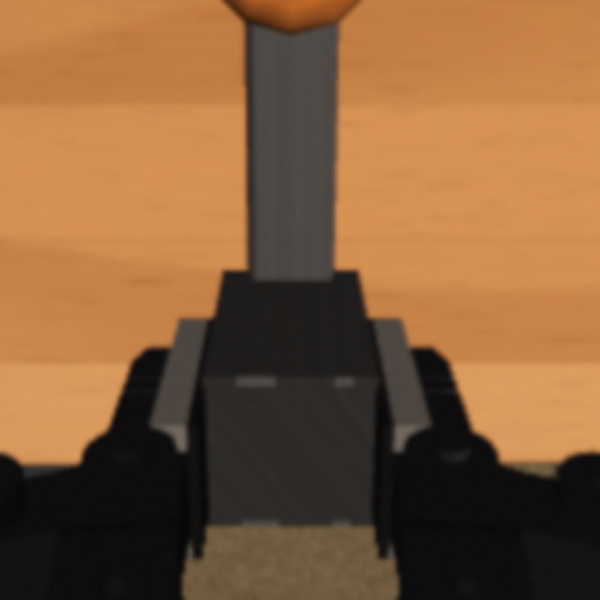

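The hub top is centred at crop (291,448), against an expected (294,449), so the grasp is centred and straight. I'll carry it over the shaft.

In the tool's units: -0.04 m is -0.8, -0.0392 m is -0.784.

{"op": "nudge_tcp", "data": {"steps": [[[0.36, -0.8, 0], 0, 0.02], [[0.36, -0.8, 0], 0, 0.02], [[0.36, -0.8, 0], 0, 0.02], [[0.36, -0.8, 0], 0, 0.02], [[0.39, -0.784, 0], 0, 0.02], [[0, 0, 0.2], 0, 0.02], [[0, 0, 0.2], 0, 0.02], [[0, 0, 0.2], 0, 0.02], [[0, 0, 0], 0, 0.02], [[0, 0, 0], 0, 0.02]]}}

```text
time_s: 8.1
position: [0.5232, -0.031, 0.189]
tool_rot: [[1.0, -0.002, -0.0], [-0.002, -1.0, 0.0], [-0.0, -0.0, -1.0]]
ft_force: [1.2, -0.0, -0.9]
grip_width: 0.025
gripper_force: 59.7
```

```bash
python3 - <<'E'
from h import *
go((.5231,-.0298,.184),0)
T=viewer.get_image("top");S=viewer.get_image("side")
a=cv2.resize(T["pixels"][180:255,235:325],None,fx=4.4,fy=4.4,interpolation=2);b=cv2.resize(S["pixels"][170:245,255:345],None,fx=4.4,fy=4.4,interpolation=2)
cv2.imwrite("pics/v5.png",np.hstack([a,b])[...,::-1])
E
```

```text
tool shift [-0.0001 -0.0012  0.005 ] turn -0.1 yaw -0.1 t 8.1 pos [ 0.5232 -0.031   0.189 ] F [ 1.2 -0.  -0.9] M [-0.   -0.02 -0.02] w 0.025034231737133244 q [-16.  22.  84.  -0.  75.  74.] dn [-0.0004  0.0001]
```

View pics/v5.png

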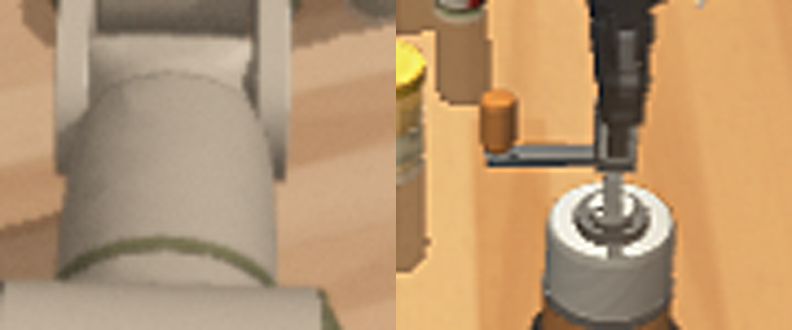

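The side view shows the hub directly over the shaft. I'll lower it gently and watch the force.

In the tool's units: 0.003 m is 0.06, -0.0007 m is -0.014.

{"op": "nudge_tcp", "data": {"steps": [[[0, -0.014, 0.06], 0, 0.02], [[0, 0, 0.06], 0, 0.02], [[0, 0, 0.06], 0, 0.02], [[0, 0, 0.04], 0, 0.02], [[0, 0, 0], 0, 0.02]], "only": "pos|ft"}}

```text
position: [0.5235, -0.0296, 0.1778]
ft_force: [-0.3, -2.6, -2.8]
```

{"op": "nudge_tcp", "data": {"steps": [[[0, 0, 0.04], 0, 0.02], [[0, 0, 0.02], 0, 0.02], [[0, 0, 0], 0, 0.02]], "only": "pos|ft"}}

```text
position: [0.5235, -0.0296, 0.1749]
ft_force: [-0.2, -3.4, -2.4]
```

In the tool's units: 0.002 m is 0.04, 0.0006 m is 0.012.

{"op": "nudge_tcp", "data": {"steps": [[[0, 0.012, 0.04], 0, 0.02], [[0, 0, 0.04], 0, 0.02], [[0, 0, 0.04], 0, 0.02], [[0, 0, 0], 0, 0.02]], "only": "pos|ft"}}

```text
position: [0.5233, -0.0298, 0.1686]
ft_force: [0.5, -1.1, -2.9]
```

{"op": "nudge_tcp", "data": {"steps": [[[0, 0, 0.06], 0, 0.02], [[0, 0, 0.06], 0, 0.02], [[0, 0, 0], 0, 0.02]], "only": "pos|ft"}}

```text
position: [0.5233, -0.0299, 0.1625]
ft_force: [-0.1, -1.9, -2.9]
```

```bash
python3 - <<'E'
from h import *
go((.5235,-.03,.152),0)
E
```

```text
tool shift [0.0003 0.0001 0.0105] turn -0.0 yaw -0.0 t 9.7 pos [ 0.5233 -0.0299  0.1625] F [-0.1 -1.9 -2.9] M [-0.16  0.04 -0.05] w 0.02513416452446705 q [-16.  24.  86.   0.  71.  74.] dn [-0.0009  0.0003]
```

In the tool's units: 0.003 m is 0.06, 0.002 m is 0.04.

{"op": "nudge_tcp", "data": {"steps": [[[0, 0.006, 0.06], 0, 0.02], [[0, 0, 0.06], 0, 0.02], [[0, 0, 0.04], 0, 0.02], [[0, 0, 0], 0, 0.02]], "only": "pos|ft"}}

```text
position: [0.5233, -0.0302, 0.1547]
ft_force: [-0.6, 0.3, -1.1]
```

{"op": "nudge_tcp", "data": {"steps": [[[0, 0, 0.02], 0, 0.02], [[0, 0, 0.01], 0, 0.02], [[0, 0, 0], 0, 0.02]], "only": "pos|ft"}}

```text
position: [0.5235, -0.0303, 0.1535]
ft_force: [0.0, -0.5, -1.4]
```

In the tool's units: 0.0005 m is 0.01.

{"op": "nudge_tcp", "data": {"steps": [[[0, 0, 0.01], 0, 0.02], [[0, 0, 0.01], 0, 0.02], [[0, 0, 0], 0, 0.02]], "only": "pos|ft"}}

```text
position: [0.5234, -0.0303, 0.1525]
ft_force: [-0.6, -1.2, -1.3]
```

{"op": "nudge_tcp", "data": {"steps": [[[0, 0, 0.01], 0, 0.02], [[0, 0, 0.01], 0, 0.02], [[0, 0, 0], 0, 0.02]], "only": "pos|ft"}}

```text
position: [0.5235, -0.0303, 0.1517]
ft_force: [-0.9, 0.0, 0.8]
```

In the tool's units: 0.0005 m is 0.01.

{"op": "nudge_tcp", "data": {"steps": [[[0, 0, 0.01], 0, 0.02], [[0, 0, 0], 0, 0.02]], "only": "pos|ft"}}

```text
position: [0.5235, -0.0303, 0.1517]
ft_force: [-1.9, -0.6, 6.3]
```

{"op": "nudge_tcp", "data": {"steps": [[[0, 0, 0.01], 0, 0.02], [[0, 0, 0], 0, 0.02]], "only": "pos|ft"}}

```text
position: [0.5235, -0.0303, 0.1516]
ft_force: [-4.4, 0.6, 8.9]
```

The crank is seated: resistance begins at TCP z 0.1517, which puts the underside at about 0.126. I'll ease off, let go, rise and go to the knob.

In the tool's units: -0.04 m is -0.8, -0.03 m is -0.6.

{"op": "nudge_tcp", "data": {"steps": [[[0, 0, -0.016], 0, 0.02], [[0, 0, 0], 0, 0.05], [[0, 0, 0], 0, 0.05], [[0, 0, 0], 0, 0.05], [[0, 0, 0], 0, 0.05], [[0, 0, -0.2], 0, 0.05], [[0, 0, -0.8], 0, 0.05], [[0, 0, -0.6], 0, 0.05], [[0, 0, 0], 0, 0.05], [[0, 0, 0], 0, 0.05]], "only": "pos|ft|width"}}

```text
position: [0.5234, -0.0302, 0.2319]
ft_force: [-0.3, 0.0, -0.3]
grip_width: 0.0499
```

```bash
python3 - <<'E'
from h import *
d=viewer.get_image("wrist");c=(.5235,-.030)
p=proj(d,(c[0]+.075,c[1],.178));print(p,proj(d,(*c,.168)))
m=cv2.inRange(cv2.cvtColor(d["pixels"],cv2.COLOR_RGB2HSV),(5,150,120),(16,255,255))
x,y=p.astype(int);s=np.zeros_like(m);s[y-40:y+40,x-45:x+45]=m[y-40:y+40,x-45:x+45]
ct=max(cv2.findContours(s,0,2)[0],key=cv2.contourArea);(u,v),r=cv2.minEnclosingCircle(ct);print(u,v,r,onz(d,(u,v),.178))
cv2.imwrite("pics/w6.png",d["pixels"][...,::-1])
go((c[0]+.075,c[1],.154),0)
E
```

```text
[277.09227912 124.63958792] [276.9901853  234.79777835]
276.5 137.5 51.28849792480469 [ 0.59098436 -0.0296437   0.178     ]
tool shift [ 0.0755 -0.0002  0.0769] turn -0.0 yaw -0.0 t 12.45 pos [ 0.5231 -0.0302  0.231 ] F [-0.4 -0.2 -0.4] M [-0.02 -0.01  0.01] w 0.04967454428769213 q [-16.  20.  80.  -0.  81.  74.] dn [-0.0008  0.0002]
```

View pics/w6.png

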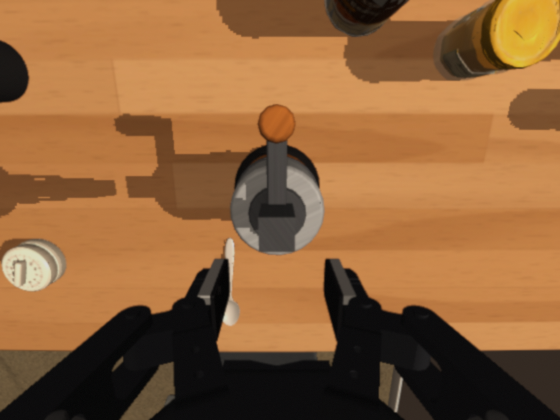

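The crank is seated, with its arm pointing along +x and its knob at (277,123) as predicted. Now I'll take the knob.

In the tool's units: 0.04 m is 0.8, 0.037 m is 0.74.

{"op": "nudge_tcp", "data": {"steps": [[[0.8, 0, 0], 0, 0.05], [[0.71, 0, 0], 0, 0.05], [[0, 0, 0.8], 0, 0.05], [[0, 0, 0.74], 0, 0.05], [[0, 0, 0], 0, 0.05], [[0, 0, 0], 0, 0.02], [[0, 0, 0], 0, 0.02], [[0, 0, 0], 0, 0.02], [[0, 0, 0], 0, 0.02], [[0, 0, 0], 0, 0.02]], "force": 25, "only": "pos|ft|grip"}}

```text
position: [0.5995, -0.0305, 0.1555]
ft_force: [1.7, -0.5, 2.3]
grip_width: 0.023
gripper_force: 25.4
```

{"op": "nudge_tcp", "data": {"steps": [[[-0.022, 0.26, 0], 0, 0.02], [[-0.068, 0.252, 0], 0, 0.02]], "only": "pos|ft|grip"}}

```text
position: [0.5949, -0.0567, 0.1551]
ft_force: [0.3, 2.2, 5.0]
grip_width: 0.023
gripper_force: 25.8
```

{"op": "nudge_tcp", "data": {"steps": [[[-0.11, 0.238, 0], 0, 0.02]], "only": "pos|ft|grip"}}

```text
position: [0.5891, -0.0691, 0.155]
ft_force: [-0.2, 3.7, 5.6]
grip_width: 0.0229
gripper_force: 26.1
```

{"op": "nudge_tcp", "data": {"steps": [[[-0.15, 0.214, 0], 0, 0.02]], "only": "pos|ft|grip"}}

```text
position: [0.5814, -0.0798, 0.155]
ft_force: [1.3, 2.8, 7.1]
grip_width: 0.0228
gripper_force: 26.4
```

{"op": "nudge_tcp", "data": {"steps": [[[-0.184, 0.184, 0], 0, 0.02]], "only": "pos|ft|grip"}}

```text
position: [0.5721, -0.089, 0.1551]
ft_force: [-0.0, 3.0, 8.1]
grip_width: 0.0229
gripper_force: 26.9
```

In the tool's units: -0.0107 m is -0.214, 0.0075 m is 0.15.

{"op": "nudge_tcp", "data": {"steps": [[[-0.214, 0.15, -0.006], 0, 0.02]], "only": "pos|ft"}}

```text
position: [0.5613, -0.0964, 0.1555]
ft_force: [1.3, 5.1, 9.2]
```

{"op": "nudge_tcp", "data": {"steps": [[[-0.238, 0.11, -0.004], 0, 0.02]], "only": "pos|ft"}}

```text
position: [0.5494, -0.1018, 0.1558]
ft_force: [1.4, 3.9, 8.1]
```

{"op": "nudge_tcp", "data": {"steps": [[[-0.252, 0.068, 0], 0, 0.02]], "only": "pos|ft"}}

```text
position: [0.5369, -0.1052, 0.1558]
ft_force: [2.4, 4.0, 8.0]
```

{"op": "nudge_tcp", "data": {"steps": [[[-0.26, 0.022, 0], 0, 0.02]], "only": "pos|ft"}}

```text
position: [0.524, -0.1063, 0.1559]
ft_force: [1.9, 2.9, 9.0]
```

{"op": "nudge_tcp", "data": {"steps": [[[-0.26, -0.022, 0], 0, 0.02]], "only": "pos|ft"}}

```text
position: [0.5111, -0.1053, 0.1559]
ft_force: [3.9, 2.8, 7.5]
```

```bash
python3 - <<'E'
from h import *
go((.5234-.075*np.sin(np.radians(10)),-.0302-.075*np.cos(np.radians(10)),.155),0)
E
```

```text
tool shift [-0.0007 -0.0012  0.0009] turn -0.1 yaw -0.1 t 14.45 pos [ 0.5111 -0.1053  0.1559] F [3.9 2.8 7.5] M [ 0.98 -0.62  0.03] w 0.022564443757399674 q [-25.  24.  87.   0.  69.  65.] dn [ 0.0032 -0.0004]
```

In the tool's units: -0.0126 m is -0.252, -0.0119 m is -0.238.

{"op": "nudge_tcp", "data": {"steps": [[[-0.252, -0.088, -0.006], 0, 0.02], [[-0.238, -0.11, 0], 0, 0.02], [[-0.214, -0.15, 0], 0, 0.02], [[-0.184, -0.184, 0], 0, 0.02]], "only": "pos|ft"}}

```text
position: [0.4659, -0.0795, 0.1559]
ft_force: [-2.2, -4.8, 6.1]
```

{"op": "nudge_tcp", "data": {"steps": [[[-0.15, -0.214, 0], 0, 0.02], [[-0.11, -0.238, 0], 0, 0.02], [[-0.068, -0.252, 0], 0, 0.02], [[-0.022, -0.26, 0], 0, 0.02]], "only": "pos|ft"}}

```text
position: [0.4478, -0.0302, 0.1554]
ft_force: [-2.6, -3.0, 5.1]
```

```bash
python3 - <<'E'
from h import *
go((.5234-.075,-.0302,.155),0)
E
```

```text
tool shift [0.0006 0.     0.0004] turn -0.1 yaw -0.1 t 15.25 pos [ 0.4478 -0.0302  0.1554] F [-2.6 -3.   5.1] M [-0.52  0.17  0.  ] w 0.02282413344330462 q [-19.  17.  98.  -0.  65.  71.] dn [-0.0021 -0.0015]
```

In the tool's units: -0.013 m is -0.26, -0.0126 m is -0.252.

{"op": "nudge_tcp", "data": {"steps": [[[0.03, -0.26, 0], 0, 0.02], [[0.068, -0.252, 0], 0, 0.02], [[0.11, -0.238, 0], 0, 0.02], [[0.15, -0.214, 0], 0, 0.02], [[0.184, -0.184, 0], 0, 0.02], [[0.214, -0.15, 0], 0, 0.02], [[0.238, -0.11, 0], 0, 0.02], [[0.252, -0.068, 0], 0, 0.02], [[0.26, -0.022, 0], 0, 0.02]], "only": "pos|ft"}}

```text
position: [0.5245, 0.0447, 0.1558]
ft_force: [-3.0, -2.0, 7.6]
```

```bash
python3 - <<'E'
from h import *
go((.5234,-.0302+.075,.155),0)
E
```

```text
tool shift [-0.0011 -0.0001  0.0008] turn -0.0 yaw -0.0 t 16.15 pos [0.5245 0.0447 0.1558] F [-3.  -2.   7.6] M [-0.83  0.51 -0.01] w 0.02289067978089172 q [-8. 24. 86. -0. 70. 82.] dn [-0.0005 -0.0012]
```

{"op": "nudge_tcp", "data": {"steps": [[[0.26, 0.022, 0], 0, 0.02], [[0.252, 0.068, 0], 0, 0.02], [[0.238, 0.11, 0], 0, 0.02], [[0.214, 0.15, 0], 0, 0.02], [[0.184, 0.184, 0], 0, 0.02], [[0.15, 0.214, 0], 0, 0.02], [[0.11, 0.238, 0], 0, 0.02], [[0.068, 0.252, 0], 0, 0.02], [[0.022, 0.26, 0], 0, 0.02]], "only": "pos|ft"}}

```text
position: [0.5993, -0.0306, 0.1554]
ft_force: [-1.1, 2.0, 4.4]
```

```bash
python3 - <<'E'
from h import *
go((.5234+.075,-.0302,.155),0)
E
```

```text
tool shift [-0.0009 -0.0004  0.0004] turn -0.1 yaw -0.1 t 17.05 pos [ 0.5993 -0.0306  0.1554] F [-1.1  2.   4.4] M [ 0.55  0.42 -0.04] w 0.022910704054860544 q [-14.  31.  74.   0.  75.  76.] dn [-0.      0.0004]
```

First turn done with light forces. Second turn:

In the tool's units: -0.013 m is -0.26, -0.0126 m is -0.252.

{"op": "nudge_tcp", "data": {"steps": [[[-0.032, 0.252, 0], 0, 0.02], [[-0.068, 0.252, 0], 0, 0.02], [[-0.11, 0.238, 0], 0, 0.02], [[-0.15, 0.214, 0], 0, 0.02], [[-0.184, 0.184, 0], 0, 0.02], [[-0.214, 0.15, 0], 0, 0.02], [[-0.238, 0.11, 0], 0, 0.02], [[-0.252, 0.068, 0], 0, 0.02], [[-0.26, 0.022, 0], 0, 0.02]], "only": "pos|ft"}}

```text
position: [0.5242, -0.1058, 0.1561]
ft_force: [2.5, -1.6, 7.4]
```

{"op": "nudge_tcp", "data": {"steps": [[[-0.26, -0.022, 0], 0, 0.02], [[-0.252, -0.068, 0], 0, 0.02], [[-0.238, -0.11, 0], 0, 0.02], [[-0.214, -0.15, 0], 0, 0.02], [[-0.184, -0.184, 0], 0, 0.02], [[-0.15, -0.214, 0], 0, 0.02], [[-0.11, -0.238, 0], 0, 0.02], [[-0.068, -0.252, 0], 0, 0.02], [[-0.022, -0.26, 0], 0, 0.02]], "only": "pos|ft"}}

```text
position: [0.4481, -0.0298, 0.1554]
ft_force: [-1.4, -2.3, 5.5]
```

```bash
python3 - <<'E'
from h import *
go((.5234-.075,-.0302,.155),0)
E
```

```text
tool shift [0.0003 0.0004 0.0004] turn -0.1 yaw -0.1 t 18.85 pos [ 0.4481 -0.0298  0.1554] F [-1.4 -2.3  5.5] M [-0.51 -0.1  -0.01] w 0.022901075837887114 q [-19.  17.  98.  -0.  65.  71.] dn [-0.0008 -0.0016]
```

The manual's scale: shifts go in shares of 50 mm and turns go in shares of 360 degrees. Converting my numbers, -0.013 m is -0.26, -0.0126 m is -0.252.

{"op": "nudge_tcp", "data": {"steps": [[[0.022, -0.26, 0], 0, 0.02], [[0.068, -0.252, 0], 0, 0.02], [[0.11, -0.238, 0], 0, 0.02], [[0.15, -0.214, 0], 0, 0.02], [[0.184, -0.184, 0], 0, 0.02], [[0.214, -0.15, 0], 0, 0.02], [[0.238, -0.11, 0], 0, 0.02], [[0.252, -0.068, 0], 0, 0.02], [[0.26, -0.022, 0], 0, 0.02]], "only": "pos|ft"}}

```text
position: [0.5243, 0.0447, 0.1558]
ft_force: [-3.4, -5.4, 8.6]
```

{"op": "nudge_tcp", "data": {"steps": [[[0.26, 0.022, 0], 0, 0.02], [[0.252, 0.068, 0], 0, 0.02], [[0.238, 0.11, 0], 0, 0.02], [[0.214, 0.15, 0], 0, 0.02], [[0.184, 0.184, 0], 0, 0.02], [[0.15, 0.214, 0], 0, 0.02], [[0.11, 0.238, 0], 0, 0.02], [[0.068, 0.252, 0], 0, 0.02], [[0.022, 0.26, 0], 0, 0.02], [[0, 0, 0], 0, 0.02]], "only": "pos|ft"}}

```text
position: [0.5991, -0.0312, 0.1554]
ft_force: [3.0, 0.3, 5.1]
```

```bash
python3 - <<'E'
from h import *
go((.5234+.075,-.0302,.155),0)
S=viewer.get_image("side");w=viewer.get_image("wrist");p=proj(w,(.523,-.030,.126)).astype(int);print(p)
a=cv2.resize(S["pixels"][185:255,270:345],None,fx=5,fy=5,interpolation=2)
y0=min(p[1]-30,420-70);b=cv2.resize(w["pixels"][y0:y0+70,p[0]-40:p[0]+40],None,fx=5,fy=5,interpolation=2)
cv2.imwrite("pics/s7.png",np.hstack([a,b])[...,::-1])
E
```

```text
tool shift [-0.0007 -0.001   0.0004] turn -0.2 yaw -0.2 t 20.75 pos [ 0.5991 -0.0312  0.1554] F [3.  0.3 5.1] M [ 0.01 -0.14  0.  ] w 0.023089897376268056 q [-14.  31.  74.  -0.  75.  76.] dn [ 0.001  -0.0007]
[276 357]
```

View pics/s7.png

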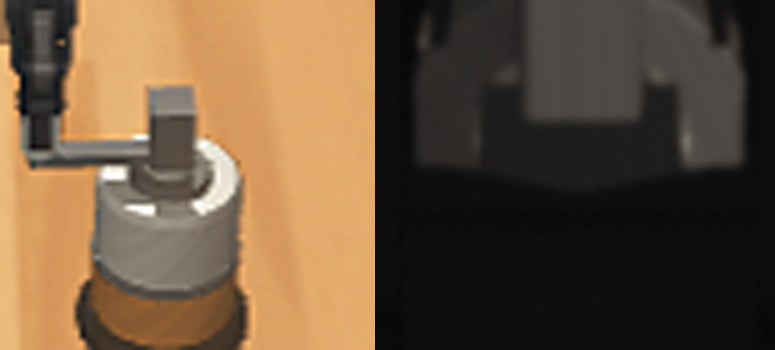

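The side view shows the crank seated level, with no collar mark on the visible side of the hub, so the play taken up was small. I'll wind about 25° more to cover it, then let go.

In the tool's units: -0.03 m is -0.6, -0.0004 m is -0.008.

{"op": "nudge_tcp", "data": {"steps": [[[-0.032, 0.25, 0], 0, 0.02], [[-0.068, 0.252, 0], 0, 0.02], [[-0.05, 0.12, 0], 0, 0.02], [[0, 0, -0.008], 0, 0.02], [[0, 0, 0], 0, 0.05], [[0, 0, 0], 0, 0.05], [[0, 0, 0], 0, 0.05], [[0, 0, 0], 0, 0.05], [[0, 0, -0.2], 0, 0.05], [[0, 0, -0.6], 0, 0.05]], "only": "pos|ft|width"}}

```text
position: [0.5903, -0.0597, 0.1941]
ft_force: [-0.1, 0.6, 0.2]
grip_width: 0.0497
```

{"op": "nudge_tcp", "data": {"steps": [[[0, 0, -0.8], 0, 0.05], [[-0.4, 0, -0.4], 0, 0.05], [[-0.8, 0, 0], 0, 0.05], [[-0.8, 0, 0], 0, 0.05], [[-0.4, 0, 0], 0, 0.05], [[0, 0, 0], 0, 0.05], [[0, 0, 0], 0, 0.05]], "only": "pos|ft|width"}}

```text
position: [0.4719, -0.0601, 0.2563]
ft_force: [-0.1, -0.1, 1.2]
grip_width: 0.0502
```

```bash
python3 - <<'E'
from h import *
w=viewer.get_image("wrist");S=viewer.get_image("side");cv2.imwrite("pics/f.png",np.hstack([w["pixels"][:300,130:430],cv2.resize(S["pixels"][175:265,265:355],(300,300),interpolation=2)])[...,::-1])
c=np.array([.5234,-.0302]);t=np.radians(-25)
print(proj(w,(*c,.168))-[130,0],proj(w,(*(c+.075*np.array([np.cos(t),np.sin(t)])),.178))-[130,0])
E
```

```text
[106.70485322 157.46853908] [150.22682018  51.64475263]
```

View pics/f.png

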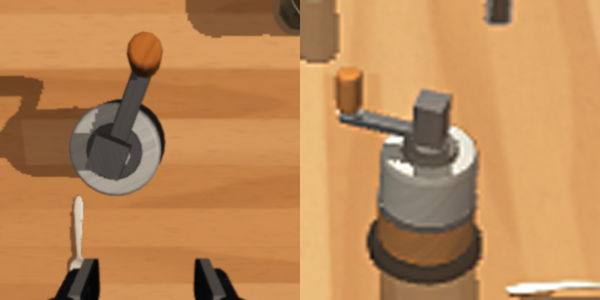

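The crank sits seated and level at about 23° past two turns. The gripper is clear and nothing else has moved, so I'm handing in.

```bash
python3 -c "
from rig import env, viewer, order
print(order.close_job())"
```

```text
the job is handed in; nothing more can be done
None
```

The job is handed in (no verdict returned): the crank is seated on the shaft, wound clockwise about 740° (two turns plus about 20° for play, which I inferred rather than measured), and released; forces stayed around 10 N or less, and nothing else looked moved in the last close-up pictures.

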